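# Tip the fly box flat and shut the tackle drawer

### The arm

A 6-joint arm with a two-finger parallel gripper is mounted at the origin on the work surface. World frame = base frame: x ahead of the robot, y to its left, z up, the work surface at z = 0. Lengths are in m, angles in degrees, forces in N, time in s.
With the tool pointing down it reaches from about 0.3 to 0.75 m from the base axis. Payload 8.5 kg.
Tool frame: the origin (TCP) lies between the finger pads; the fingertips stand 17 mm ahead of it and the grasp point (between the pads) lies 2 mm behind it; z points along the fingers, y is the direction in which the jaws open and shut (so a half turn about z gives the same grasp; the last joint's range is limited). The gripper opens to 85 mm and grips with 20 to 120 N. Pads are 22 mm wide; open, the fingers measure 114 mm over their backs; the gripper's body (76 mm by 85 mm) begins 54 mm behind the grasp point. The pads swing forward as they close: fully open they stand 13 mm farther back than shut.
Start: joints at [53.382, 21.807, 74.336, -0, 83.858, -12.336], TCP at [0.226, 0.501, 0.248] pointing down, gripper open.
Joint ranges: [-178.18, 178.18], [-50.72, 133.34], [12.68, 142.11], [-81.47, 261.47], [9.98, 163.14], [-165.26, 165.26]. Speed limits (degrees/s): [136.94, 136.94, 180, 180, 180, 180].

### API

Orientations are given as a 3x3 rotation matrix whose columns are the frame's x, y, z axes.
In Python, from rig import readout, eyes, env gives the robot as it stands.
- The arm moves only by the tool arm_command, never from a script. Its argument "rows" is text: rows parted by semicolons, each of 7 numbers parted by spaces: the closure, from 0 (fully open) to 1 (shut), then the shift along the tool's x, y, z in mm, then the turn, a rotation vector about the tool's x, y, z in degrees. In form: grip dx dy dz rx ry rz; .... A call has 1 to 5 rows; each row shifts and turns the commanded pose from where the row before left it, along the tool's axes as they then stand; what a row does not reach is not made up. A row lasts 1/12 s, in which the tool goes at most 41.7 mm and 7.16 degrees, less where a joint would pass 70% of its speed; a pose out of reach is approached as far as the arm can. A call with a gripper value outside its range is refused whole. The fingers move at their own pace and stop on an object; "squeeze" is the grip in N (left out, the last holds). Time passes only in rows, so rows that do not move let the fingers close. It gives the time, the measured TCP pose, the force and the opening at its end, in the units of the state.
- readout.observe(): the state, without advancing time (a new reading comes with each control period).
- eyes.get_image(name): name is "side" or "top" or "wrist"; returns the picture (400x640x3 uint8, red, green, blue); there is no depth.
- eyes.camera_model(name): a dict with "mtx" (3x3 intrinsics, pixels), "view" (4x4, takes a point from world to camera coordinates). Camera axes: x right, y up, looking along -z (the intrinsics and any distortion apply to the point x, -y, -z); pixel columns grow to the right and rows downward; lengths in m; the calibration is good to about 2 mm. A picture is of the moment at which its call begins: read the wrist's pose just before it. camera_model takes no time and is no camera call; for the wrist camera it gives the pose at the moment of the call.
- env.close_job(): hands the job in, once; it reports no verdict.
The state is a dict: "time_s": time; "q": joint angles; "qvel": joint speeds; "joint_efforts": joint torques, N m; "position": TCP position; "tool_rot": TCP orientation; "ft_force": force on the tool from outside, world axes, zero at the start; "wrist_torque": the same for the moment, N m; "grip_width": finger opening in m.
Only numpy, scipy, OpenCV 4.12 (cv2) and the standard library are available. Lean on these libraries where they do the work, as an engineer would, in place of code of your own. Each camera call takes 0.05 s, during which the arm holds its last target. There are 200 camera calls.

### The job

The oak fly box was left standing on its long edge in the open tackle drawer, too tall for the drawer to close: push it over with the fingertips, towards the open middle of the drawer, so that it lies flat on the drawer floor, and then push the drawer fully shut and leave it. Only push - do not pinch, lift or press hard on anything - and do not touch the lead sinker at the drawer's other end (nor let the box hit it) or shift the bobber, the jig or the pliers.

Things in the scene. Friction and masses are not known exactly. Their poses are not given: they have to be found in the camera images.
- case: Low pine drawer case standing fixed on the shelf, 250 deep (x) x 350 wide (y) x 84 mm high; origin at the foot of its front face, midway across; its -x axis points out of the drawer mouth, roughly towards the robot, z up. The case top is a 12 mm board whose underside is at 72 mm.
- drawer (a joint): How far the drawer stands open, m: 0 fully shut (hard stop), at most 0.18; starts 0.16 to 0.175. It slides along the case's x axis on wooden runners with about 2 N of friction and stays where it is left; it shuts by pushing its front towards the case's +x.
- pull_end (a point): Centre of the flat outer end of the turned birch pull in the middle of the drawer front, 36 mm above the shelf; axes as the case. The pull is 26 mm across at its end and stands 26 mm out from the drawer front. The front is a board 346 wide, 60 high (top edge 66 mm above the shelf) and 16 mm thick. Moves with the drawer.
- drawer_floor (a point): Point on top of the drawer floor, 14 mm above the shelf, midway across, 85 mm inward (case +x) of the back of the drawer front; axes as the case; moves with the drawer. Inside, the drawer is 310 mm wide (y) and 217 mm deep; its side walls end 50 mm above the shelf and are 8 mm thick. When the drawer is shut the back of its front meets the case's front face.
- fly_box: Loose varnished oak box, about 200 g, standing on its long edge in the open part of the drawer, near its left or right end: 96 mm long (its x, within 0.15 rad of the case's x), 30 thick (its y), 84 tall (its z). Origin at the centre of the edge face it stands on. Pushed sideways well above mid-height it tips about its lower edge and falls by itself after some 20 degrees; either broad face may end up.
- fly_box_center (a point): Centre of the fly box, 42 mm along its z from its origin and midway through its thickness; axes as the fly box.
- sinker: Loose pewter-grey lead sinker, a cone 38 mm across the foot and 30 mm high with a wire eye to 40 mm, standing in the drawer near the end opposite the fly box; origin under its centre, z up. Not to be touched.
- bobber: Red-and-white plastic bobber, 42 mm across and about 53 mm high with its stem, standing on a small flat on the shelf to the left or right of the drawer; origin under its centre. Bystander.
- jig: Chrome cod jig with a treble hook, about 145 mm long (its x, hook at +x), 20 mm wide and 12 mm thick, lying on the shelf on the other side of the drawer from the bobber; origin under the middle of its chrome body. Bystander.
- pliers: Steel split-ring pliers with green grips, about 145 mm long (its x, jaws at +x) x 50 x 12 mm, lying on top of the case across it; origin under the pivot. Bystander.

How it is judged:
By the outcome, as a careful person would: the job done as asked, in the order asked, and still so for the second after the job is handed in, with the robot touching nothing.
It also fails if it takes over 48 s, if anything falls off the work surface, if the arm or the gripper's body presses on something with over 40 N, if the wrist force passes 120 N, or if a joint passes its speed limit or range.

## Working session

There is one attempt and no reset: what is moved stays moved. The work goes in short steps, Python scripts to look and compute and a tool call to move; the robot and the scene stay as the last step left them, time stands still between calls to the robot, and variables do not carry over. Pictures are saved under pics/ and viewed, about 8 in all and at most 12, crops included, and the job is handed in when it is done.

Besides the shell and the picture viewer there is one more tool, called after "Emit:" as name(argument=value, ...) on one line, values as JSON. arm_command: Moves the arm, as the interface text tells. Its arguments: {"type":"object","properties":{"rows":{"type":"string"},"squeeze":{"type":"number"}},"required":["rows"]}

```bash
mkdir -p pics; ls
python3 - <<'E'
from rig import readout, eyes
import cv2
print(readout.observe())
for n in("top","side"):
    cv2.imwrite(f"pics/{n}1.png",eyes.get_image(n)[:,:,::-1]); print(eyes.camera_model(n))
E
```

```text
pics
{'time_s': 0.0, 'q': array([ 5.33841684e+01,  2.18421705e+01,  7.43844471e+01,  2.21069807e-03,
        8.38585113e+01, -1.23352486e+01]), 'qvel': array([ 0.03292881, -0.03589833,  0.06666595, -0.04996293,  0.05265488,
       -0.1684555 ]), 'joint_efforts': array([ 8.62202546e-05, -4.48457694e+01, -2.31281161e+01, -1.87304554e-04,
        4.72777057e-03,  6.12216155e-06]), 'position': array([0.22599087, 0.50113684, 0.24770251]), 'tool_rot': array([[-9.11540811e-01,  4.11208596e-01, -9.16978502e-04],
       [ 4.11209465e-01,  9.11540129e-01, -1.16968167e-03],
       [ 3.54879544e-04, -1.44328282e-03, -9.99998895e-01]]), 'ft_force': array([ 0.05312386, -0.00073645, -0.55246471]), 'wrist_torque': array([-0.05501954,  0.01795926,  0.02903601]), 'grip_width': 0.08539033468887133}
{'mtx': array([[371.12037454,   0.        , 316.2707333 ],
       [  0.        , 371.12037454, 203.25754168],
       [  0.        ,   0.        ,   1.        ]]), 'view': array([[ 0.02831564, -0.99923956, -0.02680536,  0.01714122],
       [ 0.98979229,  0.02428069,  0.14043385, -0.70055326],
       [-0.1396762 , -0.03050822,  0.98972714, -0.86531395],
       [ 0.        ,  0.        ,  0.        ,  1.        ]])}
{'mtx': array([[421.92864676,   0.        , 318.63138717],
       [  0.        , 421.92864676, 198.4639903 ],
       [  0.        ,   0.        ,   1.        ]]), 'view': array([[-0.93437782, -0.3560505 , -0.01288913,  0.65379762],
       [ 0.21837875, -0.60092229,  0.76889734, -0.20902917],
       [-0.28151164,  0.71562591,  0.63924233, -0.77511102],
       [ 0.        ,  0.        ,  0.        ,  1.        ]])}
```

View pics/top1.png

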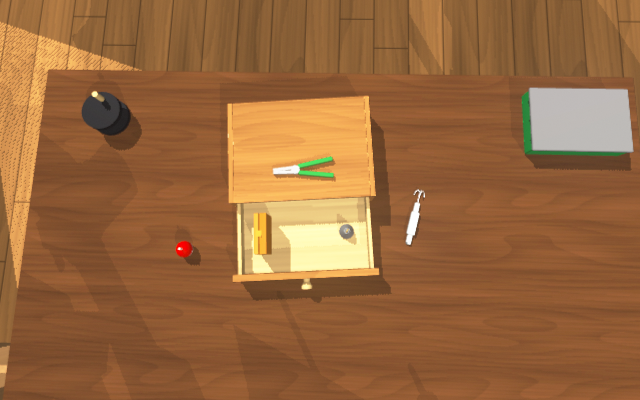

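View pics/side1.png

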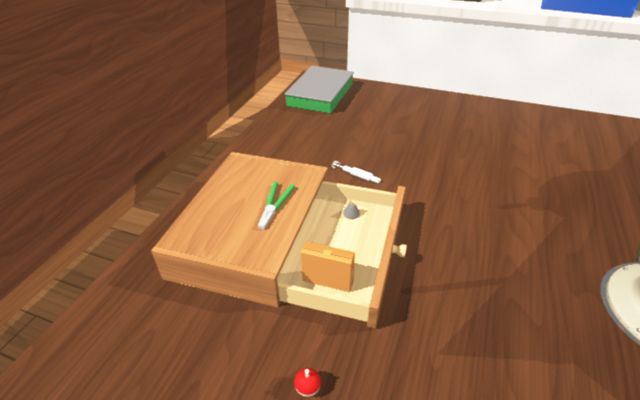

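The top view shows the case at (228-375, 97-200). The drawer is open below it, with the box standing at about (260,233), the sinker at (346,231), the pull at (307,286), the bobber at (184,249) and the jig at (413,220). In the side view the box is at (328,267). I'll enlarge the top view to measure.

```bash
cat > h.py <<'E'
import numpy as np
from rig import eyes
def unproj(cam,u,v,z):
    m=eyes.camera_model(cam); T=np.linalg.inv(m["view"]); d=np.linalg.inv(m["mtx"])@[u,v,1]
    d=T[:3,:3]@(d*[1,-1,-1]); o=T[:3,3]; return o+d*(z-o[2])/d[2]
def proj(cam,p):
    m=eyes.camera_model(cam); c=(m["view"]@[*p,1])[:3]*[1,-1,-1]; q=m["mtx"]@c; return q[:2]/q[2]
E
python3 - <<'E'
import cv2
a=cv2.imread("pics/top1.png")[180:300,225:385]
cv2.imwrite("pics/c1.png",cv2.resize(a,None,fx=5,fy=5,interpolation=cv2.INTER_CUBIC))
E
```

```text
(no output)
```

View pics/c1.png

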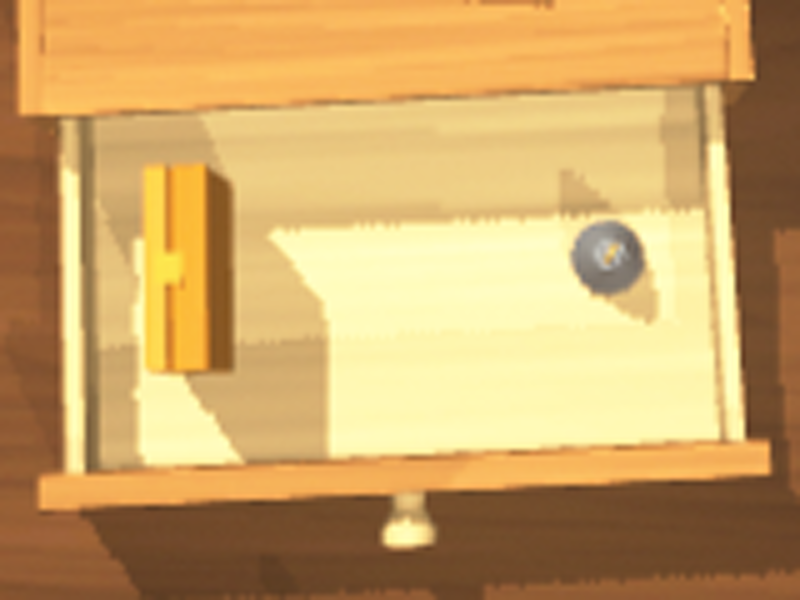

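Run:
```python
import numpy as np
from h import *
np.set_printoptions(precision=4,suppress=True)
print("cam",np.linalg.inv(eyes.camera_model("top")["view"])[:3,3])
for n,u,v,z in [("box fl",143,165,.098),("box fr",208,165,.098),("box nr",210,372,.098),("box nl",147,372,.098),("case L",20,115,.084),("case R",752,80,.084),("frontL in",40,478,.066),("frontR in",770,440,.066),("front L out",40,510,.066),("frontR out",770,473,.066),("sinkertop",610,253,.054),("sinkerbase",607,258,.02),("pull",410,546,.036),("wallL in",85,300,.05),("wallR in",715,300,.05)]:
    print(n,unproj("top",u/5+225-.4,v/5+180-.4,z))
for n,u,v,z in [("bobber",184,249,.03),("jig bot",409,242,.006),("jig top",419,192,.006)]: print(n,unproj("top",u,v,z))
for n,u,v in [("box side tl",303,244),("tr",355,262)]: print(n,unproj("side",u,v,.098))
```

```text
cam [0.5721 0.0077 0.9553]
box fl [0.6674 0.1809 0.098 ]
box fr [0.6682 0.1504 0.098 ]
box nr [0.5725 0.145  0.098 ]
box nl [0.5717 0.174  0.098 ]
case L [0.6915 0.244  0.084 ]
case R [ 0.7167 -0.104   0.084 ]
frontL in [0.5205 0.2286 0.066 ]
frontR in [ 0.5483 -0.1158  0.066 ]
front L out [0.5057 0.2277 0.066 ]
frontR out [ 0.5331 -0.1159  0.066 ]
sinkertop [ 0.6351 -0.0399  0.054 ]
sinkerbase [ 0.635  -0.0402  0.02  ]
pull [0.4918 0.0536 0.036 ]
wallL in [0.6057 0.2156 0.05  ]
wallR in [ 0.614  -0.0912  0.05  ]
bobber [0.5791 0.3636 0.03  ]
jig bot [ 0.6128 -0.2004  0.006 ]
jig top [ 0.7418 -0.2268  0.006 ]
box side tl [0.668  0.1613 0.098 ]
tr [0.5643 0.1704 0.098 ]
```

The measurements hold up: the box top comes out 96x30, the case yaw is about 4.15° and the drawer is open about 0.17. The box is at +y, so it must fall towards -y, and the sinker edge is about 85 mm past where it will lie. I'll align the tool to the case first.

Emit:
arm_command(rows="1 0 0 0 0 0 -7.1; 1 0 0 0 0 0 -7.1; 1 0 0 0 0 0 -7.1; 1 0 0 0 0 0 -7.1; 1 0 0 0 0 0 0", squeeze=20)

```text
time_s: 0.52
position: [0.2261, 0.5012, 0.248]
tool_rot: [[-0.997, -0.076, -0.001], [-0.076, 0.997, -0.001], [0.001, -0.001, -1.0]]
ft_force: [-0.8, -0.6, -0.2]
grip_width: 0.0255
```

Emit:
arm_command(rows="1 -26 -23 3 0 0 0; 1 -26 -23 3 0 0 0; 1 -26 -23 3 0 0 0; 1 -26 -23 3 0 0 0; 1 -26 -23 3 0 0 0")

```text
time_s: 0.93
position: [0.3651, 0.3948, 0.233]
tool_rot: [[-0.998, -0.068, -0.0], [-0.068, 0.998, -0.0], [0.0, -0.0, -1.0]]
ft_force: [0.9, 0.4, 0.1]
grip_width: 0.0
```

Emit:
arm_command(rows="1 -26 -23 3 0 0 0; 1 -26 -23 3 0 0 0; 1 -26 -23 3 0 0 0; 1 -26 -23 3 0 0 0; 1 -26 -23 3 0 0 0")

```text
time_s: 1.35
position: [0.5031, 0.2893, 0.218]
tool_rot: [[-0.998, -0.067, -0.0], [-0.067, 0.998, -0.0], [0.0, -0.0, -1.0]]
ft_force: [-0.7, 0.5, 0.3]
grip_width: 0.0001
```

Emit:
arm_command(rows="1 -27 -22 8 0 0 0; 1 -27 -22 8 0 0 0; 1 -27 -22 8 0 0 0; 1 -27 -22 8 0 0 0; 1 0 0 20 0 0 0")

```text
time_s: 1.77
position: [0.621, 0.2065, 0.1668]
tool_rot: [[-0.998, -0.063, 0.005], [-0.063, 0.998, -0.001], [-0.005, -0.001, -1.0]]
ft_force: [0.8, -0.1, -0.5]
grip_width: 0.0001
```

Run:
```python
from rig import readout, eyes
from h import *
import cv2
s=readout.observe();p=s["position"];print(p)
a=eyes.get_image("wrist")[:,:,::-1];b=eyes.get_image("side")[:,:,::-1]
print([proj("side",p+np.array([0,0,-d])) for d in (.017,.030)])
b=cv2.resize(b[150:330,240:420],(400,400),interpolation=cv2.INTER_CUBIC)
cv2.imwrite("pics/w2.png",np.hstack([cv2.resize(a,(400,250)),np.zeros((250,0,3),np.uint8)]) if 0 else np.hstack([cv2.copyMakeBorder(cv2.resize(a,(400,250)),0,150,0,0,cv2.BORDER_CONSTANT),b]))
```

```text
[0.62104184 0.20645998 0.1668085 ]
[array([317.47795167, 247.6108127 ]), array([317.59027653, 252.94008214])]
```

View pics/w2.png

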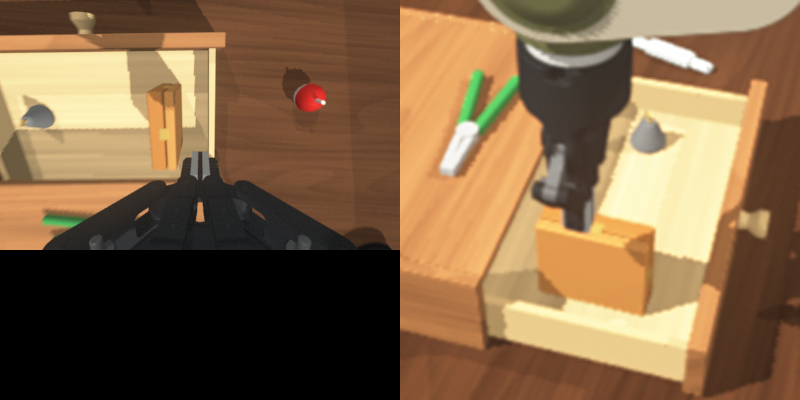

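The wrist view shows the closed fingertips (200,160) outboard of the box's outer face, and the side view shows the tips at about the expected height. I'll descend beside the box.

Emit:
arm_command(rows="1 0 0 17 0 0 0; 1 0 0 17 0 0 0; 1 0 0 17 0 0 0; 1 0 0 0 0 0 0; 1 0 0 0 0 0 0")

```text
time_s: 2.28
position: [0.6154, 0.2113, 0.1159]
tool_rot: [[-0.997, -0.071, -0.001], [-0.071, 0.997, -0.0], [0.001, 0.0, -1.0]]
ft_force: [-0.7, 0.2, 0.9]
grip_width: -0.0003
```

Emit:
arm_command(rows="1 0 -3 0 0 0 0; 1 0 -3 0 0 0 0; 1 0 -3 0 0 0 0; 1 0 -3 0 0 0 0; 1 0 -3 0 0 0 0")

```text
time_s: 2.7
position: [0.6173, 0.1952, 0.1158]
tool_rot: [[-0.997, -0.071, 0.001], [-0.071, 0.997, 0.0], [-0.001, -0.0, -1.0]]
ft_force: [0.5, -0.1, -0.4]
grip_width: -0.0005
```

Emit:
arm_command(rows="1 0 -3 0 0 0 0; 1 0 -3 0 0 0 0; 1 0 -3 0 0 0 0; 1 0 -2 0 0 0 0; 1 0 0 0 0 0 0")

```text
time_s: 3.12
position: [0.618, 0.1842, 0.1153]
tool_rot: [[-0.997, -0.071, -0.0], [-0.071, 0.997, -0.0], [0.0, -0.0, -1.0]]
ft_force: [-0.9, 0.3, -0.2]
grip_width: 0.0001
```

Run:
```python
from rig import readout, eyes
from h import *
import cv2
s=readout.observe();print(s["position"],s["ft_force"])
b=eyes.get_image("side")[:,:,::-1];a=eyes.get_image("top")[:,:,::-1]
cv2.imwrite("pics/s3.png",np.hstack([cv2.resize(i,(400,400),interpolation=cv2.INTER_CUBIC) for i in(b[150:330,240:420],a[160:300,230:370])]))
```

```text
[0.61798754 0.18415823 0.11530338] [-0.88289639  0.28021996 -0.23493201]
```

View pics/s3.png

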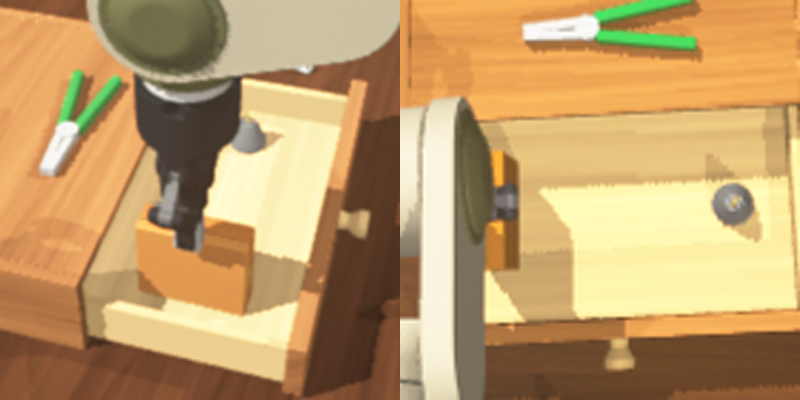

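The side view shows the box still standing, with the tip (187,248) near its top edge. The tip may be level with the top, so I'll back off, drop 15 mm and push again.

Emit:
arm_command(rows="1 0 8 0 0 0 0; 1 0 12 0 0 0 0; 1 0 0 8 0 0 0; 1 0 0 8 0 0 0; 1 0 0 0 0 0 0")

```text
time_s: 3.63
position: [0.6154, 0.2048, 0.0969]
tool_rot: [[-0.997, -0.073, -0.004], [-0.073, 0.997, -0.001], [0.004, -0.0, -1.0]]
ft_force: [0.1, -0.9, -0.2]
grip_width: 0.0002
```

Emit:
arm_command(rows="1 0 -3 0 0 0 0; 1 0 -3 0 0 0 0; 1 0 -3 0 0 0 0; 1 0 -3 0 0 0 0; 1 0 -3 0 0 0 0")

```text
time_s: 4.05
position: [0.6178, 0.1891, 0.0996]
tool_rot: [[-0.997, -0.071, 0.001], [-0.071, 0.997, 0.0], [-0.001, 0.0, -1.0]]
ft_force: [0.7, 0.4, 0.1]
grip_width: 0.0001
```

Emit:
arm_command(rows="1 0 -3 0 0 0 0; 1 0 -3 0 0 0 0; 1 0 -3 0 0 0 0; 1 0 -3 0 0 0 0; 1 0 -3 0 0 0 0")

```text
time_s: 4.47
position: [0.6187, 0.1743, 0.0993]
tool_rot: [[-0.997, -0.072, -0.0], [-0.072, 0.997, -0.0], [0.0, -0.0, -1.0]]
ft_force: [0.3, 0.5, 0.2]
grip_width: -0.0001
```

Run:
```python
from rig import readout, eyes
from h import *
import cv2
s=readout.observe();print(s["position"],s["ft_force"])
b=eyes.get_image("side")[:,:,::-1]
cv2.imwrite("pics/s4.png",cv2.resize(b[150:330,240:420],(500,500),interpolation=cv2.INTER_CUBIC))
```

```text
[0.61865019 0.17431607 0.09930191] [0.25384697 0.54727406 0.22776501]
```

View pics/s4.png

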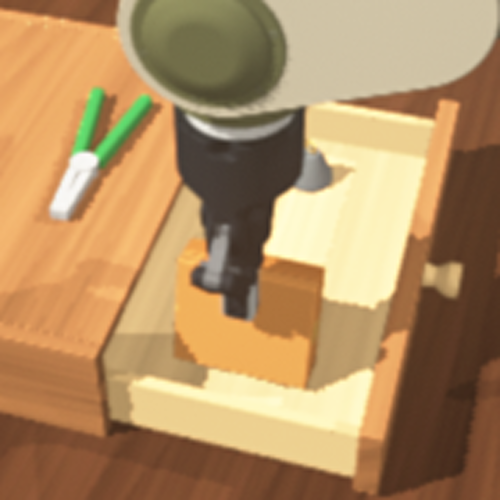

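The box bottom edge (175,357)-(308,388) has hardly moved and the top is leaning away, so it is tipping rather than sliding. I'll keep going.

Emit:
arm_command(rows="1 0 -3 0 0 0 0; 1 0 -3 0 0 0 0; 1 0 -3 0 0 0 0; 1 0 -3 0 0 0 0; 1 0 -3 0 0 0 0")

```text
time_s: 4.93
position: [0.6197, 0.1594, 0.0993]
tool_rot: [[-0.997, -0.072, -0.0], [-0.072, 0.997, -0.0], [0.0, -0.0, -1.0]]
ft_force: [-0.5, 1.9, -0.8]
grip_width: 0.0004
```

Emit:
arm_command(rows="1 0 -2 0 0 0 0; 1 0 -2 0 0 0 0; 1 0 0 0 0 0 0; 1 0 0 0 0 0 0; 1 0 0 0 0 0 0")

```text
time_s: 5.35
position: [0.62, 0.1558, 0.0993]
tool_rot: [[-0.997, -0.072, -0.0], [-0.072, 0.997, 0.0], [0.0, 0.0, -1.0]]
ft_force: [0.3, 0.2, -0.3]
grip_width: 0.0003
```

Run:
```python
from rig import readout, eyes
from h import *
import cv2
s=readout.observe();print(s["position"],s["ft_force"])
b=eyes.get_image("side")[:,:,::-1];a=eyes.get_image("top")[:,:,::-1]
cv2.imwrite("pics/s5.png",np.hstack([cv2.resize(i,(400,400),interpolation=cv2.INTER_CUBIC) for i in(b[150:330,240:420],a[160:300,230:370])]))
```

```text
[0.6199769  0.15580554 0.09931662] [ 0.28275001  0.22334463 -0.27881283]
```

View pics/s5.png

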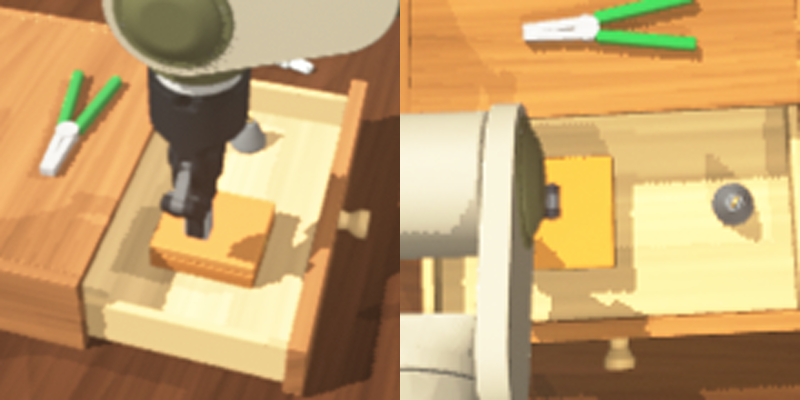

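The box now lies flat on the drawer floor, clear of the sinker (730,203 in the crop). Next I'll retreat up and go round to the front of the pull.

Emit:
arm_command(rows="1 0 0 -20 0 0 0; 1 0 0 -25 0 0 0; 1 0 0 -25 0 0 0; 1 30 -15 0 0 0 0; 1 30 -15 0 0 0 0")

```text
time_s: 5.87
position: [0.5627, 0.1216, 0.1705]
tool_rot: [[-0.997, -0.073, 0.004], [-0.073, 0.997, -0.0], [-0.004, -0.0, -1.0]]
ft_force: [0.1, -1.6, -0.1]
grip_width: -0.0002
```

Emit:
arm_command(rows="1 30 -16 0 0 0 0; 1 30 -16 0 0 0 0; 1 30 -16 0 0 0 0; 1 30 -15 0 0 0 0; 1 0 0 0 0 0 0")

```text
time_s: 6.28
position: [0.4426, 0.0489, 0.1692]
tool_rot: [[-0.998, -0.071, -0.003], [-0.071, 0.998, -0.0], [0.003, 0.0, -1.0]]
ft_force: [0.8, 1.6, -0.7]
grip_width: 0.0003
```

Emit:
arm_command(rows="1 0 1 30 0 0 0; 1 0 0 30 0 0 0; 1 0 0 30 0 0 0; 1 0 0 22 0 0 0; 1 0 0 11 0 0 0")

```text
time_s: 6.7
position: [0.4463, 0.0513, 0.0441]
tool_rot: [[-0.997, -0.072, -0.003], [-0.072, 0.997, 0.0], [0.003, 0.001, -1.0]]
ft_force: [0.1, -0.8, 1.0]
grip_width: -0.0001
```

Emit:
arm_command(rows="1 -8 0 0 0 0 0; 1 -8 0 0 0 0 0; 1 -6 0 0 0 0 0; 1 -5 0 0 0 0 0; 1 -5 0 0 0 0 0")

```text
time_s: 7.12
position: [0.4802, 0.0534, 0.0471]
tool_rot: [[-0.997, -0.072, 0.002], [-0.072, 0.997, -0.0], [-0.002, -0.0, -1.0]]
ft_force: [-0.6, -1.1, -0.0]
grip_width: 0.0003
```

Run:
```python
from rig import readout, eyes
from h import *
import cv2
s=readout.observe();print(s["position"],s["ft_force"])
b=eyes.get_image("side")[:,:,::-1];a=eyes.get_image("top")[:,:,::-1]
cv2.imwrite("pics/s6.png",np.hstack([cv2.resize(i,(400,400),interpolation=cv2.INTER_CUBIC) for i in(b[150:330,260:440],a[170:310,230:370])]))
```

```text
[0.48015059 0.05338515 0.04714807] [-0.6182163  -1.1118793  -0.04200276]
```

View pics/s6.png

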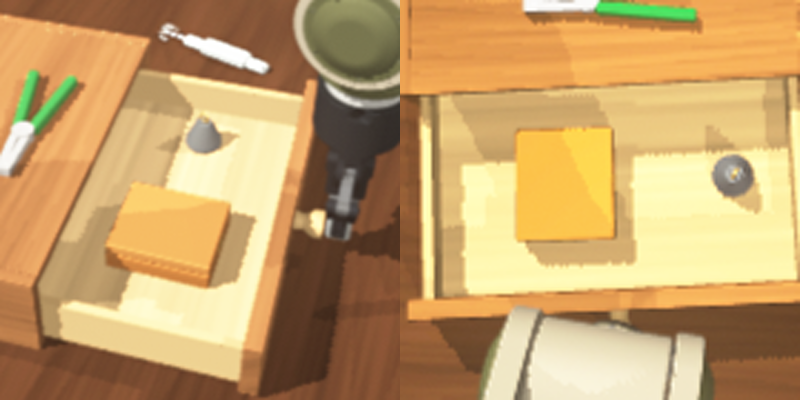

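The box is flat and the fingertips (338,230) are right at the pull end. I'll push gently along the case axis.

Emit:
arm_command(rows="1 -2 0 0 0 0 0; 1 -3 0 0 0 0 0; 1 -4 0 0 0 0 0; 1 -5 0 0 0 0 0; 1 -6 0 0 0 0 0")

```text
time_s: 7.63
position: [0.499, 0.0549, 0.0463]
tool_rot: [[-0.997, -0.072, -0.001], [-0.072, 0.997, 0.0], [0.001, 0.0, -1.0]]
ft_force: [-2.2, 1.3, 1.0]
grip_width: -0.0002
```

Emit:
arm_command(rows="1 -6 0 0 0 0 0; 1 -6 0 0 0 0 0; 1 -6 0 0 0 0 0; 1 -6 0 0 0 0 0; 1 -6 0 0 0 0 0")

```text
time_s: 8.05
position: [0.5294, 0.057, 0.0462]
tool_rot: [[-0.997, -0.072, -0.0], [-0.072, 0.997, 0.0], [0.0, 0.0, -1.0]]
ft_force: [-2.6, 2.2, 1.7]
grip_width: 0.0003
```

Emit:
arm_command(rows="1 -6 0 0 0 0 0; 1 -6 0 0 0 0 0; 1 -6 0 0 0 0 0; 1 -6 0 0 0 0 0; 1 -6 0 0 0 0 0")

```text
time_s: 8.47
position: [0.5593, 0.0591, 0.0462]
tool_rot: [[-0.997, -0.072, -0.0], [-0.072, 0.997, 0.0], [0.0, 0.0, -1.0]]
ft_force: [-3.3, 1.2, 0.0]
grip_width: 0.0
```

Emit:
arm_command(rows="1 -6 0 0 0 0 0; 1 -6 0 0 0 0 0; 1 -6 0 0 0 0 0; 1 -6 0 0 0 0 0; 1 -6 0 0 0 0 0")

```text
time_s: 8.88
position: [0.5893, 0.0613, 0.0463]
tool_rot: [[-0.997, -0.072, -0.0], [-0.072, 0.997, 0.0], [0.0, 0.0, -1.0]]
ft_force: [-2.3, 1.5, -0.4]
grip_width: 0.0001
```

Emit:
arm_command(rows="1 -6 0 0 0 0 0; 1 -6 0 0 0 0 0; 1 -6 0 0 0 0 0; 1 -5 0 0 0 0 0; 1 -5 0 0 0 0 0")

```text
time_s: 9.3
position: [0.6172, 0.0632, 0.0463]
tool_rot: [[-0.997, -0.072, 0.0], [-0.072, 0.997, -0.0], [-0.0, -0.0, -1.0]]
ft_force: [-2.9, 0.8, -0.1]
grip_width: -0.0
```

Emit:
arm_command(rows="1 -5 0 0 0 0 0; 1 -5 0 0 0 0 0; 1 -4 0 0 0 0 0; 1 -4 0 0 0 0 0; 1 -3 0 0 0 0 0")

```text
time_s: 9.72
position: [0.6381, 0.0648, 0.0464]
tool_rot: [[-0.997, -0.072, 0.0], [-0.072, 0.997, -0.0], [-0.0, -0.0, -1.0]]
ft_force: [-2.5, 1.2, 1.2]
grip_width: 0.0001
```

Emit:
arm_command(rows="1 -2 0 0 0 0 0; 1 -2 0 0 0 0 0; 1 -2 0 0 0 0 0; 1 -2 0 0 0 0 0; 1 -1 0 0 0 0 0")

```text
time_s: 10.13
position: [0.6468, 0.0654, 0.0463]
tool_rot: [[-0.997, -0.072, 0.0], [-0.072, 0.997, -0.0], [-0.0, -0.0, -1.0]]
ft_force: [-1.9, 1.4, 1.1]
grip_width: -0.0004
```

Emit:
arm_command(rows="1 -1 0 0 0 0 0; 1 -1 0 0 0 0 0; 1 -1 0 0 0 0 0; 1 0 0 0 0 0 0")

```text
time_s: 10.47
position: [0.6498, 0.0655, 0.0463]
tool_rot: [[-0.997, -0.072, 0.0], [-0.072, 0.997, -0.0], [-0.0, -0.0, -1.0]]
ft_force: [-1.2, 1.0, -0.5]
grip_width: -0.0001
```

Emit:
arm_command(rows="1 -1 0 0 0 0 0; 1 -1 0 0 0 0 0; 1 0 0 0 0 0 0")

```text
time_s: 10.72
position: [0.6515, 0.0657, 0.0463]
tool_rot: [[-0.997, -0.072, -0.0], [-0.072, 0.997, -0.0], [0.0, -0.0, -1.0]]
ft_force: [-2.5, -0.3, 0.5]
grip_width: -0.0004
```

Emit:
arm_command(rows="1 -1 0 0 0 0 0; 1 -1 0 0 0 0 0; 1 0 0 0 0 0 0")

```text
time_s: 10.97
position: [0.6516, 0.0657, 0.0463]
tool_rot: [[-0.997, -0.072, -0.005], [-0.072, 0.997, -0.001], [0.006, -0.0, -1.0]]
ft_force: [-12.0, -1.9, 6.6]
grip_width: 0.0004
```

The drawer stopped dead at x=0.6516 (predicted 0.651) with 12 N, so it is shut. I'll back straight off and check.

Emit:
arm_command(rows="1 4 0 0 0 0 0; 1 15 0 0 0 0 0; 1 30 0 0 0 0 0; 1 35 0 -10 0 0 0; 1 35 0 -35 0 0 0")

```text
time_s: 11.38
position: [0.5372, 0.0577, 0.0831]
tool_rot: [[-0.997, -0.072, -0.006], [-0.072, 0.997, 0.001], [0.006, 0.001, -1.0]]
ft_force: [-0.2, -0.4, 1.7]
grip_width: 0.0002
```

Emit:
arm_command(rows="1 35 0 -35 0 0 0; 1 30 0 -35 0 0 0; 1 20 0 -20 0 0 0; 1 0 0 0 0 0 0; 1 0 0 0 0 0 0")

```text
time_s: 11.8
position: [0.4645, 0.0521, 0.1681]
tool_rot: [[-0.997, -0.071, 0.004], [-0.071, 0.997, -0.001], [-0.004, -0.001, -1.0]]
ft_force: [0.8, 0.3, -0.7]
grip_width: -0.0001
```

Run:
```python
from rig import readout, eyes
from h import *
import cv2
s=readout.observe();print(s["position"],s["ft_force"])
b=eyes.get_image("side")[:,:,::-1];a=eyes.get_image("top")[:,:,::-1]
cv2.imwrite("pics/s7.png",np.hstack([cv2.resize(i,(400,400),interpolation=cv2.INTER_CUBIC) for i in(b[140:400,150:410],a[80:340,170:430])]))
```

```text
[0.46446101 0.05209912 0.16814918] [ 0.84376619  0.27935688 -0.68897193]
```

View pics/s7.png

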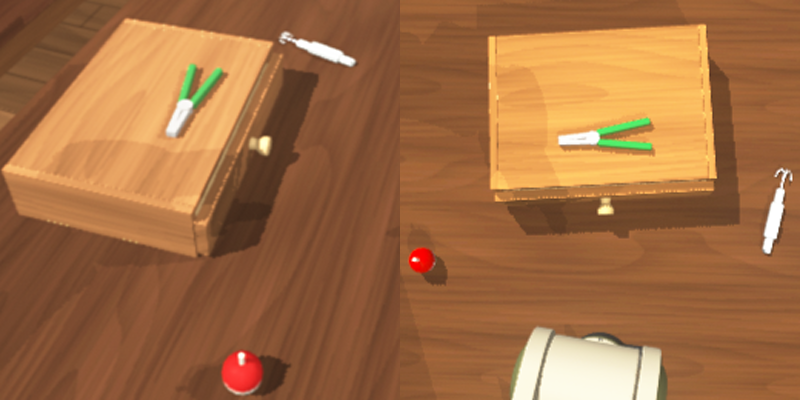

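The drawer front sits flush on the case. The bobber (top crop 421,259), jig (775,215) and pliers (600,135) are where they were, and the arm is clear.

```bash
python3 -c "
from rig import env
print(env.close_job())"
```

```text
the job is handed in; nothing more can be done
None
```

The fly box lies flat on the drawer floor and the drawer is fully shut; I handed the job in at about 12 s of the 48 s.

- **Tipping the box:** My first pass at it was too high and left the box standing with no visible shift. I backed off, dropped about 16 mm and tipped it towards the middle with at most about 2 N. The pictures then showed it flat and well clear of the sinker.
- **Shutting the drawer:** I pushed the pull straight in with about 2–3 N until it stopped dead at x = 0.6516, where I had predicted 0.651. The force rose to about 14 N against the stop, and then I backed off.
- **Last checks:** The final pictures show the drawer front flush with the case. The bobber, jig and pliers look unmoved, and the arm was clear of everything. The box and sinker could not be seen once the drawer was shut, but nothing unusual showed in the push force. No check failed or disagreed.

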